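Close the leaves of a parts tote, tilt it and hold the rings in one corner

TASK

Close the red parts tote so nothing can jump out: fold the narrow clear leaf down flat first, then the wide one that laps over it. Then pick the tote up by its upright grip tab, well clear of the bench, and tilt it until all three loose steel rings have slid into the corner at the tab end on the magnifier's side. Finish while still holding it there, tilted and still, with both leaves shut; leave the other things on the bench where they are.

Things in the scene. Friction and masses are not known exactly. Their poses are not given: they have to be found in the camera images.
- tote: Loose red plastic tote, outside 170 (x) x 120 (y) x 45 mm, walls and floor 5 mm, about 0.2 kg. Origin: centre of its underside, +z up. -x points to the end with the grip tab (towards the robot, give or take 25 degrees), +y to the side where the wide leaf is hinged. Outside the -x end wall a ledge (50 mm wide, top at z = 25 mm) carries the tab.
- tote_grip (a point): Point to grasp on the tote's upright grip tab, at (-135, 0, 80) mm in the tote's frame. The tab is a red plate 12 mm thick (tote x), 50 mm wide (tote y), from z = 15 to 100 mm, its middle 50 mm outside the end wall, free on both faces above the ledge. Pinch its 12 mm thickness from above.
- corner_left (a point): Outer bottom corner of the tote at the tab end on its +y side: (-85, 60, 0) mm in the tote's frame.
- corner_right (a point): Outer bottom corner of the tote at the tab end on its -y side: (-85, -60, 0) mm in the tote's frame.
- narrow_leaf (a joint): Narrow clear leaf, white edges, 166 x 52 (hinge to free edge) x 3 mm, 25 g. Hinge along tote x at y = -60, z = 46 mm in the tote's frame. Value in rad: 0 = folded flat over the mouth (upper face at z = 49 mm), 1.57 = upright, more = leaning outwards. Starts at 1.65 to 2.1 (stop 2.3); hinge friction 0.018 N m keeps it where it is left. Push it over and down from outside.
- narrow_leaf_edge (a point): Middle of the narrow leaf's free edge.
- wide_leaf (a joint): Wide clear leaf, white edges, 166 x 74 (hinge to free edge) x 3 mm, 25 g. Hinge along tote x at y = +60, z = 51 mm in the tote's frame, so it laps over the shut narrow leaf. Value in rad: 0 = folded flat (upper face at z = 54 mm), 1.57 = upright, more = leaning outwards. Starts at 1.65 to 2.1 (stop 2.3), same hinge friction.
- wide_leaf_edge (a point): Middle of the wide leaf's free edge.
- ring0: Loose steel ring lying in the tote, outside diameter 26, bore 19, height 8 mm, 15 g, slippery (friction about 0.12 on the tote's floor and walls). Origin: centre of its underside.
- ring1: Loose steel ring lying in the tote, outside diameter 26, bore 19, height 8 mm, 15 g, slippery (friction about 0.12 on the tote's floor and walls). Origin: centre of its underside.
- ring2: Loose steel ring lying in the tote, outside diameter 26, bore 19, height 8 mm, 15 g, slippery (friction about 0.12 on the tote's floor and walls). Origin: centre of its underside.
- magnifier: Bench magnifier: white round base 110 mm across with a steel post and a round lens, 190 mm tall, fixed. Stands to the left (y > 0) or to the right (y < 0) of the tote, some 0.4 m off the middle. Origin: centre of the base's underside.
- balance: Bench balance: grey block 150 x 130 x 45 mm with a round steel pan, fixed, on the side of the tote opposite the magnifier. Origin: centre of its underside.
- marker: Marker pen, white with black cap, 120 mm long, 17 mm thick, lying on the bench. To be left alone.
- driver: Screwdriver lying on the bench. To be left alone.
- jar: Closed white jar, 60 mm across, 70 mm tall. To be left alone.
- cup: Small steel bowl, 70 mm across, 50 mm tall. To be left alone.
- gauge: Steel gauge block 50 x 30 x 30 mm with a 22 mm plug on top, 60 mm tall in all. To be left alone.
Things that resemble listed ones, but are neither listed nor needed, are in the scene too. Leave any pink or purple look-alike of the magnifier alone.

How it is judged:
On the way, in this order (a step that is already met when the one before it is completed fails the run):
1. the narrow leaf is folded down flat (value of joint narrow_leaf below 0.12 rad), for 0.2 s.
2. then the wide leaf is folded down flat over it (value of joint each of narrow_leaf, wide_leaf below 0.12 rad), for 0.2 s.
3. then the tote is lifted clear of the bench, leaves shut (all of step 2 and height (world z) of each of corner_left, corner_right above 0.03 m), for 0.2 s.
At the end, for the whole second after the job is handed in: Fingers hold the tote off the bench (tab-end corners over 30 mm up), tilted 15 to 55 degrees and still, leaves within 0.12 rad of shut, all three rings at rest inside it gathered at the tab-end corner on the magnifier's side (centres at most 14 mm beyond the middle either way) (all of step 3 and angle between tote's own z axis and vertical between 0.26 and 0.96 rad and contact force between tote and the fingers above 1 N and contact force between tote and table below 0.2 N and linear speed of each of tote, ring0, ring1, ring2 below 0.03 m/s and z of ring0 in the frame of tote between 0 and 0.046 m and x of each of ring0, ring1, ring2 in the frame of tote above -0.085 m and y of ring0 in the frame of tote between -0.06 and 0.06 m and z of ring1 in the frame of tote between 0 and 0.046 m and y of ring1 in the frame of tote between -0.06 and 0.06 m and z of ring2 in the frame of tote between 0 and 0.046 m and y of ring2 in the frame of tote between -0.06 and 0.06 m and ((world y of magnifier above 0 m and x of each of ring0, ring1, ring2 in the frame of tote below 0.014 m and y of each of ring0, ring1, ring2 in the frame of tote above -0.014 m) or (world y of magnifier below 0 m and x of each of ring0, ring1, ring2 in the frame of tote below 0.014 m and y of each of ring0, ring1, ring2 in the frame of tote below 0.014 m))); the arm keeps its last pose, push and grip.
It fails at once if the marker is disturbed (moved more than 30 mm) (distance of marker from where it was at the start of the episode above 0.03 m).
It fails at once if the driver is disturbed (moved more than 30 mm) (distance of driver from where it was at the start of the episode above 0.03 m).
It fails at once if the jar is disturbed (moved more than 30 mm) (distance of jar from where it was at the start of the episode above 0.03 m).
It fails at once if the cup is disturbed (moved more than 30 mm) (distance of cup from where it was at the start of the episode above 0.03 m).
It fails at once if the gauge is disturbed (moved more than 30 mm) (distance of gauge from where it was at the start of the episode above 0.03 m).
It also fails if it takes over 54 s, if anything falls off the work surface, if the arm or the gripper's body presses on something with over 40 N, if the wrist force passes 120 N, or if a joint passes its speed limit or range.

ROBOT

A 6-joint arm with a two-finger parallel gripper is mounted at the origin on the work surface. World frame = base frame: x ahead of the robot, y to its left, z up, the work surface at z = 0. Lengths are in m, angles in rad, forces in N, time in s.
With the tool pointing down it reaches from about 0.3 to 0.775 m from the base axis. Payload 14.6 kg.
Tool frame: the origin (TCP) lies between the finger pads; the fingertips stand 11 mm ahead of it and the grasp point (between the pads) lies 8 mm behind it; z points along the fingers, y is the direction in which the jaws open and shut (so a half turn about z gives the same grasp; the last joint's range is limited). The gripper opens to 85 mm and grips with 20 to 120 N. Pads are 22 mm wide; open, the fingers measure 114 mm over their backs; the gripper's body (76 mm by 85 mm) begins 54 mm behind the grasp point. The pads swing forward as they close: fully open they stand 13 mm farther back than shut.
Start: joints at [-1.311, 0.3, 1.521, -0, 1.321, -0.067], TCP at [0.177, -0.521, 0.242] pointing down, gripper open.
Joint ranges: [-3.03, 3.03], [-0.79, 2.21], [0.23, 2.52], [-1.04, 4.18], [0, 3.07], [-2.55, 2.55]. Speed limits (rad/s): [2.22, 2.22, 2.57, 3.14, 3.14, 3.14].

INTERFACE

Orientations are given as a rotation vector (axis times angle).
In Python, from plant import sensors, snapshot, workorder, regions_of gives the robot as it stands. The module is installed in compiled form; this text tells all that it offers.
- The arm moves only by the shell command python3 -m creep 'ROWS'. ROWS is JSON, a list that holds one entry, the list of rows, each a list of 7 numbers: the finger opening in m, from 0 to 0.0854, then the shift along the world's x, y, z in m, then the turn, a rotation vector about the world's x, y, z in degrees. In form: [[[fingers, tx, ty, tz, ax, ay, az], ...]]. A call has 1 to 12 rows; each row shifts and turns the pose as measured when the row begins; what a row does not reach is not made up. A row lasts 1/12 s, in which the tool goes at most 41.7 mm and 7.16 degrees, less where a joint would pass 70% of its speed; a pose out of reach is approached as far as the arm can. A call is refused whole if a number of a shift passes 0.0417 or a number of a turn 7.16, either way. A call with a gripper value outside its range is refused whole. The fingers move at their own pace and stop on an object; the grip force is fixed at half the most. Time passes only in rows, so rows that do not move let the fingers close. It gives the time, the measured TCP pose, the force and the opening at its end, in the units of the state.
- sensors.sense(): the state, without advancing time (a new reading comes with each control period).
- snapshot(name): name is "scene" or "top" or "wrist"; returns a dict with "img" (480x640x3 uint8, red, green, blue), "depth" (480x640 float32, m along the optical axis (not along the pixel's ray), 0 where there is no reading), "fx", "fy", "cx", "cy" (pixels), "eye" and "orientation" of the camera in the world. Camera axes: x right, y up, looking along -z (the intrinsics and any distortion apply to the point x, -y, -z); pixel columns grow to the right and rows downward; lengths in m; the calibration is good to about 2 mm. A picture is of the moment at which its call begins.
- workorder.close_job(): hands the job in, once; it reports no verdict.
Trained networks look in the newest picture that a camera, given by its name, has taken for a name from the list of things; names that differ only in an ending like _2 or _b are one class to them, and where a whole thing is asked for, a point or a joint stands for the part that bears it (a point fixed in the world has none). Each returns a list of dicts, best first, with "conf" (0 to 1); they miss things now and then, are a little off and sometimes report something else, mostly with a low value. They report only what shows in the picture. A call takes as long as a camera call. They do not tell look-alikes from the thing itself.
- regions_of(camera, name): "region" (480x640 bool, what is visible of it) and "bbox" ([centre column, centre row, width, height] in pixels, round what is visible of it).
The state is a dict: "time_s": time; "joint_pos": joint angles; "joint_velocities": joint speeds; "joint_torque": joint torques, N m; "position": TCP position; "orientation": TCP orientation; "force": force on the tool from outside, world axes, zero at the start; "ft_torque": the same for the moment, N m; "finger_gap": finger opening in m.
Only numpy, scipy, OpenCV 4.12 (cv2) and the standard library are available. Lean on these libraries where they do the work, as an engineer would, in place of code of your own. Each camera call takes 0.05 s, during which the arm holds its last target. There are 200 camera calls.

## Working session

There is one attempt and no reset: what is moved stays moved. The work goes in short steps, Python scripts to look and compute and a shell command to move; the robot and the scene stay as the last step left them, time stands still between calls to the robot, and variables do not carry over. Pictures are saved under pics/ and viewed, about 8 in all and at most 12, crops included, and the job is handed in when it is done.

```bash
mkdir -p pics
cat > h.py <<'E'
import numpy as np, cv2
from scipy.spatial.transform import Rotation as R
from plant import sensors, snapshot, workorder, regions_of
def rot(o):
    o=np.array(o,float)
    return o if o.shape==(3,3) else (R.from_rotvec(o).as_matrix() if o.size==3 else R.from_quat(o).as_matrix())
def cloud(s):
    d=s["depth"]; v,u=np.mgrid[:480,:640]
    P=np.stack([(u-s["cx"])/s["fx"]*d,-(v-s["cy"])/s["fy"]*d,-d],-1)
    W=P@rot(s["orientation"]).T+np.array(s["eye"]); W[d<=0]=np.nan
    return W
def proj(s,p):
    q=(np.array(p)-s["eye"])@rot(s["orientation"])
    return np.stack([s["cx"]+s["fx"]*q[...,0]/-q[...,2], s["cy"]+s["fy"]*q[...,1]/q[...,2]],-1)
def save(s,n): cv2.imwrite("pics/"+n,s["img"][...,::-1])
E
python3 - <<'E'
from h import *
for c in ["top","scene"]:
    s=snapshot(c); save(s,c+"0.png"); W=cloud(s); print(c,s["eye"],np.round(rot(s["orientation"]),3).tolist(),s["fx"],[k for k in s])
    for n in ["tote","magnifier","balance","marker","driver","jar","cup","gauge","ring0","narrow_leaf","wide_leaf"]:
        for r in regions_of(c,n)[:3]:
            p=W[r["region"]]; p=p[~np.isnan(p[:,0])]
            print(n,round(r["conf"],2),np.round(r["bbox"]),np.round(np.median(p,0),3) if len(p) else None,np.round(np.percentile(p,98,axis=0),3) if len(p) else None)
print(sensors.sense())
E
```

```text
top [ 0.36412602 -0.01821524  1.23383116] [[0.016, 0.991, -0.132], [-1.0, 0.016, 0.001], [0.003, 0.132, 0.991]] 538.0271365566053 ['img', 'depth', 'fx', 'fy', 'cx', 'cy', 'eye', 'orientation']
tote 0.56 [306. 197.  85. 111.] [ 0.629 -0.005  0.009] [0.723 0.08  0.122]
tote 0.2 [184. 161.  16.  27.] [0.697 0.287 0.031] [0.724 0.309 0.062]
magnifier 0.68 [510. 220.  77.  57.] [ 0.561 -0.421  0.171] [ 0.641 -0.378  0.197]
magnifier 0.58 [474. 367.  69.  83.] [ 0.258 -0.342  0.171] [ 0.329 -0.295  0.197]
magnifier 0.56 [364. 326.  60.  79.] [ 0.339 -0.117  0.172] [ 0.413 -0.07   0.198]
balance 0.66 [302. 126.  35.  33.] [0.783 0.019 0.025] [0.805 0.048 0.053]
balance 0.65 [121. 207.  74.  73.] [0.588 0.413 0.048] [0.664 0.483 0.057]
marker 0.89 [170. 278.  33.  44.] [0.432 0.307 0.015] [0.471 0.347 0.021]
marker 0.39 [333. 182.  23.  71.] [ 0.653 -0.062  0.079] [ 0.728 -0.038  0.099]
driver 0.26 [334. 180.  23.  74.] [ 0.655 -0.062  0.075] [ 0.733 -0.038  0.099]
jar 0.85 [430. 167.  34.  28.] [ 0.688 -0.278  0.068] [ 0.717 -0.254  0.075]
jar 0.42 [277. 192.  23.  74.] [0.617 0.068 0.1  ] 
[... 2105 characters left out ...]
.725 0.3   0.064]
{'time_s': 1.2, 'joint_pos': array([-1.31059892e+00,  2.99881095e-01,  1.52101518e+00, -9.57701733e-06,
        1.32070489e+00, -6.65823313e-02]), 'joint_velocities': array([ 0.00014235,  0.00298155, -0.00080579,  0.00165578,  0.00160903,
        0.00011631]), 'joint_torque': array([-1.01646554e-03, -5.43358469e+01, -3.61980164e+01, -5.23111248e-05,
        5.99825853e-04, -3.52017867e-05]), 'position': array([ 0.17654714, -0.52087655,  0.24228453]), 'orientation': array([-3.09974341e+00, -5.11026009e-01,  1.58000071e-05]), 'force': array([-0.14001932, -0.26838351, -0.18868292]), 'ft_torque': array([-0.00417101,  0.04561085,  0.01977739]), 'finger_gap': 0.08530073178932347}
```

Run:
```python
import cv2
a=cv2.imread("pics/top0.png");b=cv2.imread("pics/scene0.png")
cv2.imwrite("pics/v1.png",cv2.resize(a,(800,600)))
cv2.imwrite("pics/v2.png",cv2.resize(b[140:380,120:520],(800,480)))
```

```text
(no output)
```

View pics/v1.png

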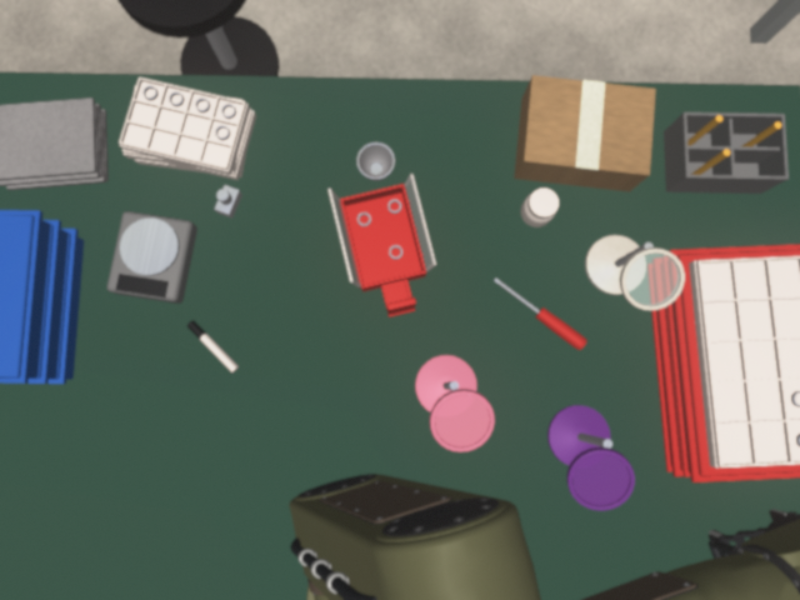

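View pics/v2.png

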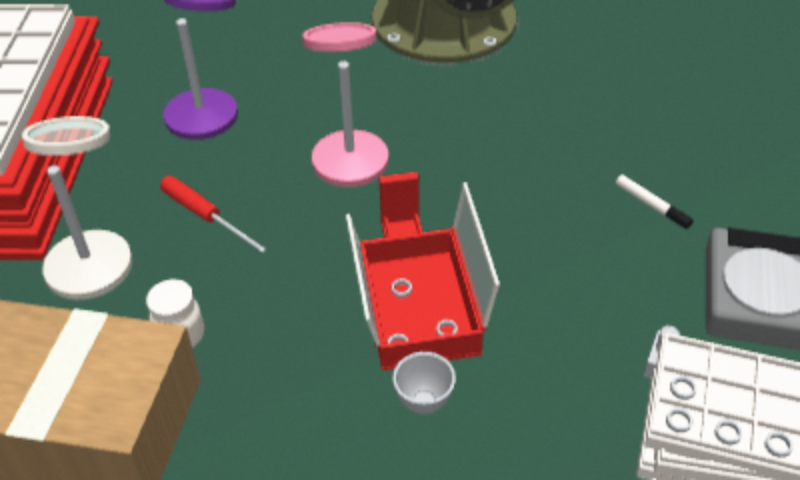

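The top view has image up = +x and left = +y. The white magnifier is at y≈-0.42, so the target corner is (-x, -y) of the tote. The tab, about (398,297) in the enlarged view, faces the robot. The pink magnifier stands close to it on the right. Next I fit the tote's pose.

```bash
cat > fit.py <<'E'
from h import *
from scipy.optimize import minimize
def redpts():
    P=[]
    for c in ["top","scene"]:
        s=snapshot(c); W=cloud(s); h=cv2.cvtColor(s["img"],cv2.COLOR_RGB2HSV)
        m=((h[...,0]<8)|(h[...,0]>172))&(h[...,1]>150)&(h[...,2]>60)
        m&=(abs(W[...,0]-.6)<.2)&(abs(W[...,1])<.14)
        P.append((s,W,m))
    return P
if __name__=="__main__":
    L=redpts(); out=[]
    for s,W,m in L:
        p=W[m]; print(len(p),np.round(np.percentile(p,[1,50,99],axis=0),3).tolist())
        t=p[p[:,2]>.065]; print("tab",len(t),np.round(np.median(t,0),4),np.round(np.ptp(t,0),3)); 
        tt=p[p[:,2]>.092]; print(" tabtop",len(tt),np.round(cv2.minAreaRect(tt[:,:2].astype(np.float32)*1000),1) if 0 else cv2.minAreaRect(tt[:,:2].astype(np.float32)*1000))
        r=p[(p[:,2]>.036)&(p[:,2]<.049)]; print("rim",len(r),cv2.minAreaRect(r[:,:2].astype(np.float32)*1000))
        b=p[(p[:,2]<.049)]; print("all",cv2.minAreaRect(b[:,:2].astype(np.float32)*1000))
E
python3 fit.py
python3 - <<'E'
from h import *
s=snapshot("top");W=cloud(s)
for n in ["narrow_leaf","wide_leaf"]:
    r=regions_of("top",n)[0]["region"]; p=W[r]; p=p[p[:,2]>.05]
    print(n,len(p),cv2.minAreaRect(p[:,:2].astype(np.float32)*1000)); 
    c=p.mean(0);u,S,v=np.linalg.svd(p-c,full_matrices=0);print(c,v,S)
E
```

```text
4140 [[0.498, -0.067, -0.0], [0.626, -0.002, 0.007], [0.725, 0.073, 0.101]]
tab 161 [ 0.5035 -0.0314  0.0991] [0.022 0.047 0.04 ]
 tabtop 134 ((505.3857727050781, -30.991321563720703), (12.46621036529541, 48.33351135253906), 14.084720611572266)
rim 567 ((609.4776611328125, -3.439239501953125), (227.47801208496094, 118.84117889404297), 14.87849235534668)
all ((613.713134765625, -2.3139724731445312), (240.90306091308594, 118.84117889404297), 14.87849235534668)
3551 [[0.506, -0.064, 0.002], [0.606, -0.003, 0.015], [0.732, 0.079, 0.1]]
tab 238 [ 0.5108 -0.03    0.0881] [0.023 0.046 0.038]
 tabtop 92 ((506.51361083984375, -30.636926651000977), (14.80711555480957, 46.50691604614258), 13.159233093261719)
rim 685 ((614.5269775390625, -0.02030181884765625), (222.91796875, 121.92359161376953), 14.54693603515625)
all ((614.540771484375, 0.00518035888671875), (222.9122314453125, 122.05931091308594), 14.498364448547363)
narrow_leaf 595 ((653.1098022460938, -62.213775634765625), (165.715087890625, 14.342994689941406), 14.994361877441406)
[ 0.65128206 -0.06232238  0.0790795 ] [[-0.96634331 -0.25717482  0.00645867]
 [ 0.06349269 -0.21409624  0.97474688]
 [ 0.24929758 -0.94235021 -0.22321919]] [1.16505189 0.3813826  0.026175  ]
wide_leaf 554 ((618.77490234375, 67.80999755859375), (165.9473419189453, 15.446699142456055), 14.889918327331543)
[0.61728284 0.06783087 0.09804253] [[-0.96780713 -0.25124996  0.01492696]
 [-0.02826192  0.16741229  0.98548181]
 [ 0.25010122 -0.95333446  0.16912361]] [1.12824284 0.56174595 0.02250803]
```

```bash
python3 -m creep '[[[0,0,0,0.03,0,0,0],[0,0,0,0.03,0,0,0],[0,0.024,0.02,0,0,0,4.3],[0,0.024,0.02,0,0,0,4.3],[0,0.024,0.02,0,0,0,4.3],[0,0.024,0.02,0,0,0,4.3],[0,0.024,0.02,0,0,0,4.3],[0,0.024,0.02,0,0,0,4.3],[0,0.024,0.02,0,0,0,4.3],[0,0.024,0.02,0,0,0,4.3],[0,0.024,0.02,0,0,0,4.3],[0,0.024,0.02,0,0,0,4.3]]]'
cat >> h.py <<'E'
O=np.array([.6365,.0037]); EX=np.array([.967,.2554]); EY=np.array([-.2554,.967])
def st():
    q=sensors.sense(); p=q["position"]; m=rot(q["orientation"])
    print("t",round(q["time_s"],2),"p",np.round(p,4),"tote xy",np.round([(p[:2]-O)@EX,(p[:2]-O)@EY],4),"tipz",round(p[2]-.011,4),"yaw",round(np.degrees(np.arctan2(m[1,1],m[0,1])),1),"z",np.round(m[:,2],3),"F",np.round(q["force"],2),"gap",round(q["finger_gap"],4))
if __name__=="__main__": st()
E
python3 h.py
```

```text
time_s: 2.45
position: [0.4212, -0.3131, 0.3053]
orientation: [2.676, 1.643, -0.001]
force: [0.2, -0.8, -0.2]
finger_gap: 0.0001
t 2.45 p [ 0.4212 -0.3131  0.3053] tote xy [-0.2891 -0.2514] tipz 0.2943 yaw -26.9 z [-0.    -0.002 -1.   ] F [ 0.25 -0.84 -0.18] gap 0.0001
```

```bash
python3 -m creep '[[[0,0.0245,0.0205,0,0,0,4.2],[0,0.0245,0.0205,0,0,0,4.2],[0,0.0245,0.0205,0,0,0,4.2],[0,0.0245,0.0205,0,0,0,4.2],[0,0.0245,0.0205,0,0,0,4.2],[0,0.0245,0.0205,0,0,0,4.2],[0,0.0245,0.0205,0,0,0,4.2],[0,0.0245,0.0205,0,0,0,4.2],[0,0.0245,0.0205,0,0,0,4.2],[0,0.0245,0.0205,0,0,0,4.2],[0,0,0,-0.04,0,0,0],[0,0,0,-0.04,0,0,0]]]'; python3 h.py
```

```text
time_s: 3.45
position: [0.6837, -0.09, 0.233]
orientation: [1.837, 2.525, 0.014]
force: [0.8, -1.2, -1.3]
finger_gap: -0.0
t 3.45 p [ 0.6837 -0.09    0.233 ] tote xy [ 0.0217 -0.1026] tipz 0.222 yaw 17.9 z [ 0.02  -0.004 -1.   ] F [ 0.81 -1.19 -1.31] gap -0.0
```

```bash
python3 -m creep '[[[0,-0.009,-0.009,0,0,0,-1],[0,-0.009,-0.009,0,0,0,-1],[0,0,0,-0.035,0,0,0],[0,0,0,-0.035,0,0,0],[0,0,0,-0.035,0,0,0],[0,0,0,-0.035,0,0,0],[0,0,0,0,0,0,0],[0,0,0,0,0,0,0]]]'; python3 h.py
```

```text
time_s: 4.12
position: [0.6628, -0.1063, 0.0786]
orientation: [1.884, 2.502, 0.007]
force: [0.8, 0.6, 1.6]
finger_gap: -0.0002
t 4.12 p [ 0.6628 -0.1063  0.0786] tote xy [-0.0026 -0.1131] tipz 0.0676 yaw 16.0 z [ 0.01  -0.002 -1.   ] F [0.81 0.58 1.57] gap -0.0002
```

```bash
python3 -m creep '[[[0,0,0,0.006,0,0,-1],[0,-0.0026,0.0097,0,0,0,0],[0,-0.0026,0.0097,0,0,0,0],[0,-0.0026,0.0097,0,0,0,0],[0,-0.0026,0.0097,0,0,0,0],[0,-0.0026,0.0097,0,0,0,0],[0,-0.0026,0.0097,0,0,0,0],[0,0,0,0,0,0,0]]]'; python3 h.py
python3 - <<'E'
from h import *
s=snapshot("scene"); cv2.imwrite("pics/v3.png",cv2.resize(s["img"][170:370,220:460,::-1],(720,600)))
E
```

```text
time_s: 4.78
position: [0.6489, -0.0414, 0.0963]
orientation: [1.9, 2.475, 0.017]
force: [0.2, 1.6, 0.3]
finger_gap: 0.0001
t 4.78 p [ 0.6489 -0.0414  0.0963] tote xy [ 0.0004 -0.0468] tipz 0.0853 yaw 15.0 z [ 0.023 -0.005 -1.   ] F [0.23 1.63 0.27] gap 0.0001
```

View pics/v3.png

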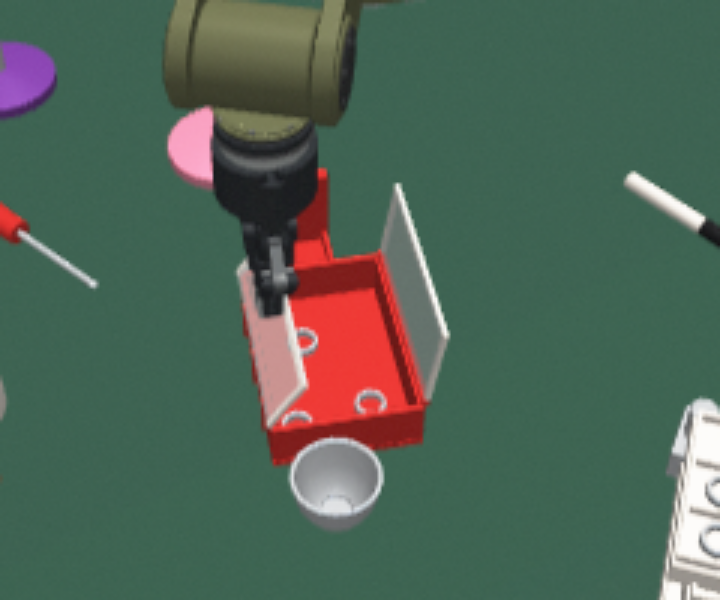

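The leaf leans inward under the fingertips, at about (270,300) in the crop, and the tote hasn't moved visibly. Now I press it down.

```bash
python3 -m creep '[[[0,-0.0008,0.003,-0.006,0,0,0],[0,-0.0008,0.003,-0.006,0,0,0],[0,-0.0008,0.003,-0.006,0,0,0],[0,-0.0008,0.003,-0.006,0,0,0],[0,0,0,-0.004,0,0,0],[0,0,0,0,0,0,0],[0,0,0,0,0,0,0]]]'; python3 h.py
```

```text
time_s: 5.42
position: [0.6452, -0.0298, 0.0637]
orientation: [1.902, 2.475, 0.015]
force: [0.7, -0.1, 0.7]
finger_gap: -0.0
t 5.42 p [ 0.6452 -0.0298  0.0637] tote xy [-0.0002 -0.0346] tipz 0.0527 yaw 14.9 z [ 0.022 -0.005 -1.   ] F [ 0.74 -0.07  0.73] gap -0.0
```

```bash
python3 -m creep '[[[0,0,0,-0.0015,0,0,0],[0,0,0,-0.0015,0,0,0],[0,0,0,-0.0005,0,0,0],[0,0,0,0,0,0,0],[0,0,0,0,0,0,0],[0,0,0,0,0,0,0]]]'; python3 h.py
```

```text
time_s: 5.92
position: [0.6455, -0.0304, 0.0605]
orientation: [1.903, 2.474, 0.015]
force: [0.2, -1.4, 0.4]
finger_gap: 0.0002
t 5.92 p [ 0.6455 -0.0304  0.0605] tote xy [-0.     -0.0353] tipz 0.0495 yaw 14.9 z [ 0.022 -0.005 -1.   ] F [ 0.16 -1.41  0.41] gap 0.0002
```

```bash
python3 -m creep '[[[0,0,0,-0.001,0,0,0],[0,0,0,-0.0005,0,0,0],[0,0,0,0,0,0,0],[0,0,0,0,0,0,0]]]'; python3 h.py
python3 - <<'E'
from h import *
for c in ["top","scene"]:
    s=snapshot(c); W=cloud(s)
    t=(W[...,:2]-O); x=t@EX; y=t@EY
    for n in ["narrow_leaf","wide_leaf"]:
        for r in regions_of(c,n)[:1]:
            m=r["region"]&~np.isnan(x); print(c,n,round(r["conf"],2),m.sum(),"x",np.round(np.percentile(x[m],[2,50,98]),3),"y",np.round(np.percentile(y[m],[2,50,98]),3),"z",np.round(np.percentile(W[m][:,2],[2,50,98]),3))
E
```

```text
time_s: 6.25
position: [0.6458, -0.0305, 0.0605]
orientation: [1.902, 2.473, 0.016]
force: [0.5, 0.4, 0.4]
finger_gap: -0.0001
t 6.25 p [ 0.6458 -0.0305  0.0605] tote xy [ 0.0002 -0.0354] tipz 0.0495 yaw 14.9 z [ 0.023 -0.005 -1.   ] F [0.51 0.43 0.44] gap -0.0001
top wide_leaf 0.92 384 x [-0.074  0.022  0.079] y [0.06  0.068 0.074] z [0.053 0.107 0.35 ]
scene narrow_leaf 0.85 750 x [-0.076  0.033  0.082] y [-0.058 -0.04  -0.01 ] z [0.046 0.05  0.054]
scene wide_leaf 0.91 731 x [-0.078  0.011  0.083] y [0.061 0.067 0.075] z [0.055 0.095 0.126]
```

```bash
cat > leaf.py <<'E'
from h import *
import sys
s=snapshot("scene"); W=cloud(s); t=(W[...,:2]-O); x=t@EX; y=t@EY
for n,y0,sg,h in [("narrow_leaf",-.06,1,.046),("wide_leaf",.06,-1,.051)]:
    for r in regions_of("scene",n)[:1]:
        m=r["region"]&~np.isnan(x)&(abs(x)<.08); d=sg*(y[m]-y0); z=W[m][:,2]; 
        m2=(abs(z-np.median(z))<.012); k=np.polyfit(d[m2],z[m2],1); print(n,r["conf"],m.sum(),"slope",k[0],"z@0",k[1],"z@45mm",np.polyval(k,.045))
E
python3 leaf.py; python3 -m creep '[[[0,0,0,-0.003,0,0,0],[0,0,0,-0.003,0,0,0],[0,0,0,0,0,0,0]]]'; python3 h.py; python3 leaf.py
```

```text
narrow_leaf 0.59 786 slope 0.011766989756790532 z@0 0.04940513156212258 z@45mm 0.049934646101178155
wide_leaf 0.82 712 slope -4.655775529400301 z@0 0.06121417108943372 z@45mm -0.1482957277335798
time_s: 6.95
position: [0.6464, -0.0304, 0.061]
orientation: [1.901, 2.472, 0.018]
force: [0.2, -0.0, -0.7]
finger_gap: 0.0002
t 6.95 p [ 0.6464 -0.0304  0.061 ] tote xy [ 0.0009 -0.0355] tipz 0.05 yaw 14.9 z [ 0.025 -0.005 -1.   ] F [ 0.25 -0.   -0.71] gap 0.0002
narrow_leaf 0.71 752 slope 0.006299006822319867 z@0 0.049590264541495344 z@45mm 0.04987371984849974
wide_leaf 0.86 647 slope -4.994090335352623 z@0 0.05934126801194119 z@45mm -0.16539279707892685
```

```bash
python3 -m creep '[[[0,0,0,0.035,0,0,0],[0,0,0,0.035,0,0,0],[0,0,0,0.035,0,0,0],[0,0,0,0,0,1.2,0],[0,-0.0068,0.026,0,0,0,0],[0,-0.0068,0.026,0,0,0,0],[0,-0.0068,0.026,0,0,0,0],[0,-0.0068,0.026,0,0,0,0],[0,-0.0068,0.026,0,0,0,0],[0,-0.0068,0.026,0,0,0,0],[0,0,0,0,0,0,0],[0,0,0,0,0,0,0]]]'; python3 h.py;  python3 leaf.py
```

```text
time_s: 8.1
position: [0.6013, 0.1309, 0.1643]
orientation: [1.918, 2.487, -0.008]
force: [0.1, -0.2, -0.8]
finger_gap: -0.0001
t 8.1 p [0.6013 0.1309 0.1643] tote xy [-0.0015  0.132 ] tipz 0.1533 yaw 14.7 z [-0.002 -0.005 -1.   ] F [ 0.11 -0.18 -0.79] gap -0.0001
narrow_leaf 0.74 1068 slope 0.010408234710498752 z@0 0.049448419173488606 z@45mm 0.04991678973546105
wide_leaf 0.85 704 slope -5.213538665318794 z@0 0.05740924312192192 z@45mm -0.1771999968174238
```

```bash
python3 -m creep '[[[0,0,0,-0.025,0,0,0],[0,0,0,-0.025,0,0,0],[0,0,0,0,0,0,0],[0,0,0,0,0,0,0]]]'; python3 h.py; python3 -m creep '[[[0,0.0026,-0.0097,0,0,0,0],[0,0.0026,-0.0097,0,0,0,0],[0,0.0026,-0.0097,0,0,0,0],[0,0.0026,-0.0097,0,0,0,0],[0,0.0026,-0.0097,0,0,0,0],[0,0.0026,-0.0097,0,0,0,0],[0,0.0026,-0.0097,0,0,0,0],[0,0.0026,-0.0097,0,0,0,0],[0,0.0026,-0.0097,0,0,0,0],[0,0,0,0,0,0,0]]]'; python3 h.py
```

```text
time_s: 8.58
position: [0.6036, 0.1255, 0.1144]
orientation: [1.925, 2.478, -0.005]
force: [0.0, -0.2, 0.9]
finger_gap: 0.0001
t 8.58 p [0.6036 0.1255 0.1144] tote xy [-0.0007  0.1262] tipz 0.1034 yaw 14.3 z [ 0.001 -0.005 -1.   ] F [ 0.04 -0.16  0.94] gap 0.0001
time_s: 9.42
position: [0.6316, 0.0256, 0.1202]
orientation: [1.926, 2.471, 0.001]
force: [0.1, -1.2, -0.9]
finger_gap: 0.0
t 9.42 p [0.6316 0.0256 0.1202] tote xy [0.0008 0.0224] tipz 0.1092 yaw 14.1 z [ 0.007 -0.005 -1.   ] F [ 0.13 -1.23 -0.89] gap 0.0
```

```bash
python3 leaf.py;  python3 -m creep '[[[0,0,0,-0.007,0,0,0],[0,0,0,-0.007,0,0,0],[0,0,0,-0.007,0,0,0],[0,0,0,-0.007,0,0,0],[0,0,0,-0.007,0,0,0],[0,0,0,0,0,0,0],[0,0,0,0,0,0,0]]]'; python3 h.py; python3 leaf.py
```

```text
narrow_leaf 0.79 1093 slope 0.00884231866067998 z@0 0.04939707439648201 z@45mm 0.049794978736212615
wide_leaf 0.83 530 slope 1.1721971871113792 z@0 0.057746069680640395 z@45mm 0.11049494310065246
time_s: 10.15
position: [0.6301, 0.0303, 0.08]
orientation: [1.922, 2.477, -0.0]
force: [0.2, -0.4, -0.3]
finger_gap: -0.0003
t 10.15 p [0.6301 0.0303 0.08  ] tote xy [0.0006 0.0274] tipz 0.069 yaw 14.4 z [ 0.005 -0.004 -1.   ] F [ 0.16 -0.37 -0.28] gap -0.0003
narrow_leaf 0.66 1106 slope 0.015743697164943428 z@0 0.049276969509320694 z@45mm 0.049985435881743145
wide_leaf 0.57 1118 slope 0.35710334563026314 z@0 0.056027099920851704 z@45mm 0.07209675047421354
```

Working well; now the last part down to tip z≈0.054, shifting 10 mm towards -y.

```bash
python3 -m creep '[[[0,0.0013,-0.005,-0.004,0,0,0],[0,0.0013,-0.005,-0.004,0,0,0],[0,0,0,-0.004,0,0,0],[0,0,0,-0.003,0,0,0],[0,0,0,0,0,0,0],[0,0,0,0,0,0,0]]]'; python3 h.py; python3 leaf.py
```

```text
time_s: 10.8
position: [0.6337, 0.0185, 0.0651]
orientation: [1.922, 2.474, 0.003]
force: [0.1, 0.8, 3.8]
finger_gap: 0.0001
t 10.8 p [0.6337 0.0185 0.0651] tote xy [0.0011 0.015 ] tipz 0.0541 yaw 14.3 z [ 0.008 -0.004 -1.   ] F [0.12 0.84 3.76] gap 0.0001
narrow_leaf 0.93 996 slope 0.011495136850337099 z@0 0.04939307132908102 z@45mm 0.04991035248734619
wide_leaf 0.86 1280 slope -0.003101607635140439 z@0 0.05469196476162386 z@45mm 0.054552392418042536
```

```bash
python3 -m creep '[[[0,0,0,0.035,0,0,0],[0,0,0,0.035,0,0,0],[0.04,0,0,0.035,0,0,0],[0.04,0,0,0.02,0,0,0],[0.04,0.0,0,0,0,0,0]]]'; python3 h.py; python3 leaf.py; python3 fit.py
python3 - <<'E'
from h import *
s=snapshot("scene"); cv2.imwrite("pics/v4.png",cv2.resize(s["img"][170:370,220:460,::-1],(720,600)))
E
```

```text
time_s: 11.37
position: [0.6314, 0.0192, 0.1941]
orientation: [1.923, 2.478, -0.002]
force: [-0.0, 0.6, 1.4]
finger_gap: 0.0358
t 11.37 p [0.6314 0.0192 0.1941] tote xy [-0.001   0.0163] tipz 0.1831 yaw 14.4 z [ 0.003 -0.004 -1.   ] F [-0.02  0.6   1.42] gap 0.0358
narrow_leaf 0.8 1039 slope 0.03161948656390221 z@0 0.048815805364843014 z@45mm 0.05023868226021861
wide_leaf 0.78 1537 slope 0.004225589984075811 z@0 0.054581735186777364 z@45mm 0.054771886736060774
45 [[0.456, -0.061, 0.023], [0.508, -0.049, 0.099], [0.553, -0.035, 0.506]]
tab 32 [ 0.5077 -0.0486  0.1004] [0.061 0.02  0.439]
 tabtop 29 ((485.4647216796875, -44.016441345214844), (9.282939910888672, 62.935455322265625), 76.1815185546875)
rim 4 ((516.5664672851562, -48.7467155456543), (24.881942749023438, 0.454674631357193), 5.925690174102783)
all ((535.783447265625, -53.68080139160156), (11.074463844299316, 64.58219909667969), 78.76543426513672)
1150 [[0.503, -0.066, 0.002], [0.623, -0.015, 0.039], [0.734, 0.082, 0.102]]
tab 241 [ 0.5113 -0.0299  0.0876] [0.021 0.046 0.039]
 tabtop 96 ((510.0532531738281, -29.511934280395508), (15.021495819091797, 46.88764572143555), 18.432769775390625)
rim 279 ((613.216064453125, -0.4060821533203125), (223.46102905273438, 125.88920593261719), 14.466512680053711)
all ((610.8197631835938, -1.6510086059570312), (230.00857543945312, 127.10286712646484), 14.466512680053711)
```

View pics/v4.png

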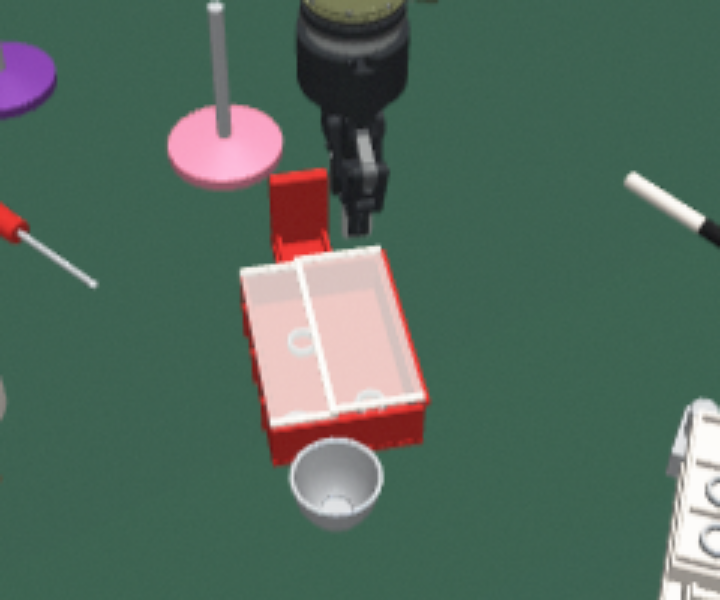

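Both leaves are flat, with the wide one lapped over the narrow, and the tote hasn't moved. Next I move over the tab with the jaws at 40 mm.

```bash
python3 -m creep '[[[0.04,-0.02,-0.008,0,0,0,0],[0.04,-0.02,-0.008,0,0,0,0],[0.04,-0.02,-0.008,0,0,0,0],[0.04,-0.02,-0.008,0,0,0,0],[0.04,-0.02,-0.008,0,0,0,0],[0.04,-0.02,-0.008,0,0,0,0],[0.04,0,0,0,0,0,0],[0.04,0,0,0,0,0,0]]]'; python3 h.py
```

```text
time_s: 12.33
position: [0.5014, -0.0299, 0.1777]
orientation: [-1.916, -2.471, 0.023]
force: [0.4, 0.7, -0.2]
finger_gap: 0.04
t 12.33 p [ 0.5014 -0.0299  0.1777] tote xy [-0.1392  0.002 ] tipz 0.1667 yaw 14.4 z [-0.021 -0.002 -1.   ] F [ 0.42  0.72 -0.24] gap 0.04
```

```bash
python3 -m creep '[[[0.04,0.005,0,-0.015,0,-1.0,0.4],[0.04,0,0,-0.025,0,0,0],[0.04,0,0,-0.025,0,0,0],[0.04,0,0,-0.02,0,0,0],[0.04,0,0,0,0,0,0],[0.04,0,0,0,0,0,0]]]'; python3 h.py
```

```text
time_s: 12.83
position: [0.5093, -0.0287, 0.0881]
orientation: [-1.915, -2.49, 0.005]
force: [0.9, 0.7, -0.3]
finger_gap: 0.0401
t 12.83 p [ 0.5093 -0.0287  0.0881] tote xy [-0.1313  0.0012] tipz 0.0771 yaw 14.9 z [-0.002 -0.002 -1.   ] F [ 0.85  0.67 -0.32] gap 0.0401
```

```bash
python3 -m creep '[[[0.04,-0.003,-0.001,-0.007,0,0,0],[0.04,0,0,-0.006,0,0,0],[0.04,0,0,0,0,0,0],[0.03,0,0,0,0,0,0],[0.02,0,0,0,0,0,0],[0.01,0,0,0,0,0,0],[0,0,0,0,0,0,0],[0,0,0,0,0,0,0],[0,0,0,0,0,0,0]]]'; python3 h.py; python3 leaf.py
```

```text
time_s: 13.58
position: [0.5081, -0.0297, 0.0775]
orientation: [1.913, 2.488, -0.002]
force: [0.9, 0.7, -3.0]
finger_gap: 0.0111
t 13.58 p [ 0.5081 -0.0297  0.0775] tote xy [-0.1327  0.0005] tipz 0.0665 yaw 14.9 z [ 0.002 -0.003 -1.   ] F [ 0.89  0.72 -3.04] gap 0.0111
  return _methods._mean(a, axis=axis, dtype=dtype,
  ret = ret.dtype.type(ret / rcount)
Traceback (most recent call last):
  File "leaf.py", line 7, in <module>
    m2=(abs(z-np.median(z))<.012); k=np.polyfit(d[m2],z[m2],1); print(n,r["conf"],m.sum(),"slope",k[0],"z@0",k[1],"z@45mm",np.polyval(k,.045))
                                     ~~~~~~~~~~^^^^^^^^^^^^^^^
TypeError: expected non-empty vector for x
```

Gripped, with an 11 mm gap. I lift gently.

```bash
python3 -m creep '[[[0,0,0,0.006,0,0,0],[0,0,0,0.012,0,0,0],[0,0,0,0.015,0,0,0],[0,0,0,0.015,0,0,0],[0,0,0,0.015,0,0,0],[0,0,0,0.015,0,0,0],[0,0,0,0.015,0,0,0],[0,0,0,0.015,0,0,0],[0,0,0,0.01,0,0,0],[0,0,0,0.005,0,0,0],[0,0,0,0,0,0,0],[0,0,0,0,0,0,0]]]'; python3 h.py
python3 - <<'E'
from h import *
s=snapshot("scene"); save(s,"s5.png"); cv2.imwrite("pics/v5.png",cv2.resize(s["img"][120:360,200:480,::-1],(700,600)))
E
```

```text
time_s: 14.68
position: [0.5046, -0.0293, 0.2073]
orientation: [-1.912, -2.489, 0.009]
force: [0.0, -0.4, -4.6]
finger_gap: 0.011
t 14.68 p [ 0.5046 -0.0293  0.2073] tote xy [-0.136   0.0018] tipz 0.1963 yaw 14.9 z [-0.006 -0.002 -1.   ] F [ 0.03 -0.44 -4.64] gap 0.011
```

View pics/v5.png

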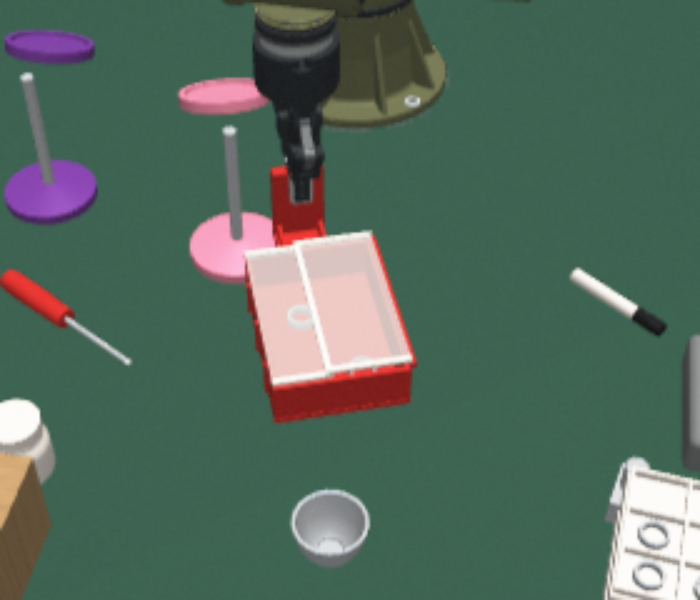

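The tote hangs level with both leaves flat, and the cup wasn't touched. Raise a bit more, then tilt.

```bash
python3 -m creep '[[[0,0,0.005,0.01,0,0,0],[0,0.003,0.01,0.015,0,0,0],[0,0.003,0.01,0.015,0,0,0],[0,0.003,0.01,0.015,0,0,0],[0,0.003,0.01,0.015,0,0,0],[0,0,0.005,0.01,0,0,0],[0,0,0,0,0,0,0]]]'; python3 h.py; python3 -m creep '[[[0,0,0,0,1,-0.7,0],[0,0,0,0,2,-1.3,0],[0,0,0,0,2,-1.3,0],[0,0,0,0,2,-1.3,0],[0,0,0,0,2,-1.3,0],[0,0,0,0,2,-1.3,0],[0,0,0,0,2,-1.3,0],[0,0,0,0,2,-1.3,0],[0,0,0,0,1,-0.7,0],[0,0,0,0,0,0,0]]]'; python3 h.py
```

```text
time_s: 15.32
position: [0.5148, 0.0244, 0.2887]
orientation: [-1.908, -2.481, 0.016]
force: [0.0, 0.1, -3.0]
finger_gap: 0.011
t 15.32 p [0.5148 0.0244 0.2887] tote xy [-0.1124  0.0511] tipz 0.2777 yaw 14.9 z [-0.016 -0.001 -1.   ] F [ 0.05  0.13 -2.98] gap 0.011
time_s: 16.15
position: [0.5112, 0.0207, 0.2795]
orientation: [-1.866, -2.416, -0.523]
force: [0.5, 0.2, -3.9]
finger_gap: 0.0116
t 16.15 p [0.5112 0.0207 0.2795] tote xy [-0.1168  0.0484] tipz 0.2685 yaw 12.9 z [ 0.169  0.29  -0.942] F [ 0.53  0.22 -3.9 ] gap 0.0116
```

```bash
python3 -m creep '[[[0,0,0,0,1,-0.7,0],[0,0,0,0,2,-1.3,0],[0,0,0,0,2,-1.3,0],[0,0,0,0,2,-1.3,0],[0,0,0,0,1,-0.7,0],[0,0,0,0,0,0,0],[0,0,0,0,0,0,0],[0,0,0,0,0,0,0],[0,0,0,0,0,0,0],[0,0,0,0,0,0,0],[0,0,0,0,0,0,0]]]'; python3 h.py
python3 - <<'E'
from h import *
q=sensors.sense(); m=rot(q["orientation"]); zt=-m[:,2]; ex=m[:,1]; ey=np.cross(zt,ex)
print("tilt",np.degrees(np.arccos(zt[2])),"ex",ex,"ey",ey)
s=snapshot("scene"); save(s,"s6.png"); cv2.imwrite("pics/v6.png",cv2.resize(s["img"][60:340,180:480,::-1],(640,600)))
E
```

```text
time_s: 17.07
position: [0.5101, 0.019, 0.2758]
orientation: [-1.827, -2.359, -0.78]
force: [0.6, -0.6, -4.6]
finger_gap: 0.0109
t 17.07 p [0.5101 0.019  0.2758] tote xy [-0.1183  0.0471] tipz 0.2648 yaw 10.5 z [ 0.256  0.421 -0.871] F [ 0.62 -0.58 -4.6 ] gap 0.0109
tilt 29.48115750044843 ex [0.91999917 0.17086369 0.35271396] ey [-0.29706704  0.89104387  0.34320838]
```

View pics/v6.png

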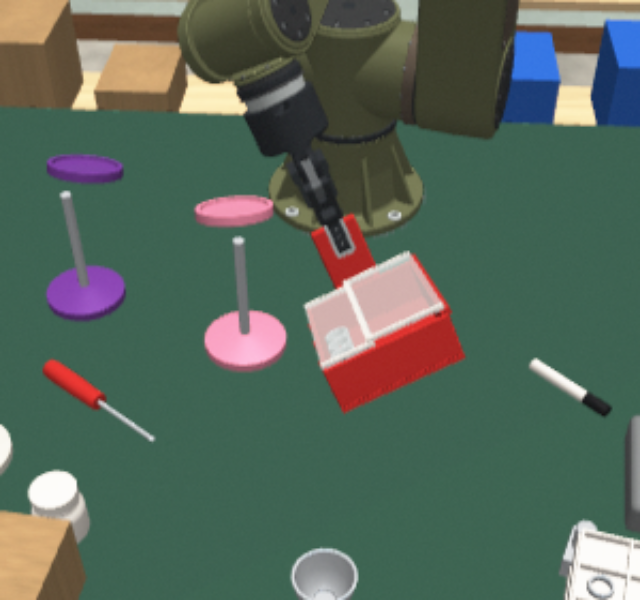

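Both leaves are shut and the tote is tilted 29°. The rings show through the lid at about (337,340). I check this in the tote's frame by projecting onto its floor plane.

```bash
cat > rings.py <<'E'
from h import *
q=sensors.sense(); m=rot(q["orientation"]); zt=-m[:,2]; ex=m[:,1]; ey=np.cross(zt,ex); T=np.stack([ex,ey,zt],1)
o=np.array(q["position"])-T@np.array([-.1335,0,.0775])
for c in ["scene","top"]:
    s=snapshot(c); W=cloud(s); e=(np.array(s["eye"])-o)@T; C=rot(s["orientation"])
    L=(W-o)@T
    mm=(abs(L[...,0])<.083)&(abs(L[...,1])<.06)&(L[...,2]>.04)&(L[...,2]<.08)
    a=mm&(L[...,1]>-.01)&(L[...,1]<.055); b=mm&(L[...,1]<-.02)&(L[...,1]>-.055)
    for n,k in [("wide",a),("narrow",b)]:
        if k.sum()>30: 
            A=np.c_[L[k][:,:2],np.ones(k.sum())]; f=np.linalg.lstsq(A,L[k][:,2],rcond=None)[0]; print(c,n,k.sum(),"slopes x,y",np.round(f[:2],3),"z0",round(f[2],4))
    im=s["img"].copy()
    for P in [[-.08,-.055],[.08,-.055],[.08,.055],[-.08,.055],[.014,.014],[0,0]]:
        u=proj(s,o+T@np.array([*P,.009])); cv2.circle(im,tuple(int(v) for v in u),1,(0,255,0),-1)
    for r in sum([regions_of(c,"ring%d"%i) for i in range(1)],[]):
        v,u=r["bbox"][1],r["bbox"][0]
        d=(np.array([(u-s["cx"])/s["fx"],-(v-s["cy"])/s["fy"],-1])@C.T)@T
        k=(.009-e[2])/d[2]; print(c,round(r["conf"],2),np.round(r["bbox"]),"tote xy",np.round((e+k*d)[:2],3))
    u=proj(s,o).astype(int); cv2.imwrite("pics/r_%s.png"%c,cv2.resize(im[max(u[1]-60,0):u[1]+60,u[0]-80:u[0]+80,::-1],(800,600),interpolation=cv2.INTER_CUBIC))
E
python3 rings.py
```

```text
scene wide 975 slopes x,y [-0.008  0.002] z0 0.0539
scene narrow 515 slopes x,y [-0.008  0.003] z0 0.0489
top wide 3292 slopes x,y [-0.005  0.007] z0 0.0541
top narrow 1636 slopes x,y [-0.004  0.003] z0 0.0492
```

View pics/r_scene.png

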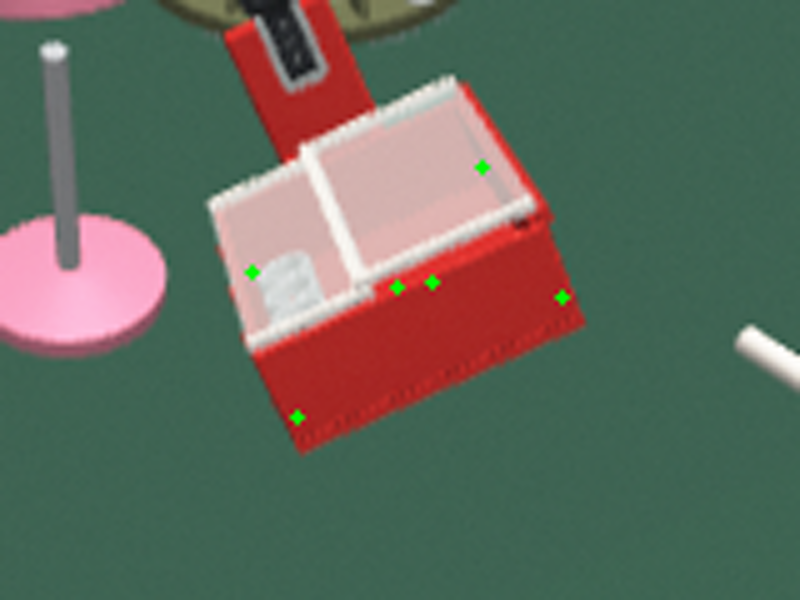

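The projected floor corners line up with the picture, and the leaves are shut to within 0.01 rad. The rings lie right at the target corner (250,272), but their number isn't certain from here, so I look at the top view.

View pics/r_top.png

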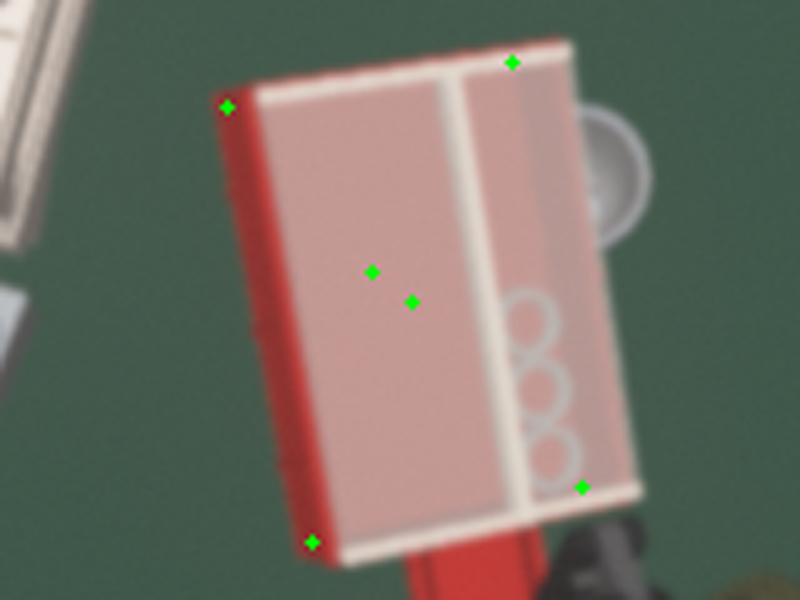

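All three rings lie in a row along the -y wall from the target corner, at (555,455), (540,388) and (528,320). That puts their centres at x ≈ -0.067, -0.041 and -0.015 and y ≈ -0.042, within the limits. I check that everything is still, then hand in.

```bash
python3 -m creep '[[[0,0,0,0,0,0,0],[0,0,0,0,0,0,0],[0,0,0,0,0,0,0]]]'
python3 - <<'E'
from h import *
st(); print(np.abs(sensors.sense()["joint_velocities"]).max()); print(workorder.close_job())
E
```

```text
time_s: 17.57
position: [0.5101, 0.0189, 0.2758]
orientation: [-1.827, -2.359, -0.78]
force: [-0.3, -0.0, -2.5]
finger_gap: 0.0114
t 17.57 p [0.5101 0.0189 0.2758] tote xy [-0.1183  0.047 ] tipz 0.2648 yaw 10.5 z [ 0.256  0.421 -0.87 ] F [-0.26 -0.02 -2.54] gap 0.0114
0.0021766050618904744
the job is handed in; nothing more can be done
None
```

I folded the narrow leaf flat, then the wide one over it. I picked the tote up by its tab and tilted it about 29° towards the tab end on the magnifier's side (-y), and handed the job in at 17.6 s while still holding it.

**Last checks:**
- **Leaves:** both were within about 0.01 rad of flat in the depth data from the scene and top cameras.
- **Rings:** all three lie in a row along the -y wall from the tab corner. I read their centres by eye from the top view, at about x = -0.067, -0.041 and -0.015 m and y ≈ -0.042 m.
- **Hold:** the tote is well off the bench, with TCP height 0.276 m. The arm was still (joint speeds about 0.002 rad/s) and the grip held at an 11 mm gap.
- **Other things:** the later pictures showed the marker, driver, jar and cup where they were. I didn't measure them again, and the gauge wasn't rechecked.

**What failed or disagreed:**
- The ring network found nothing in the final tilted pictures, so no network check backs the ring positions.
- One leaf check failed during the grasp because the arm blocked the view.
- The force readings scattered by 1–2 N, so I confirmed the leaves by depth rather than by force.

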